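Fit the keyed waist post into the robot arm's drive hub and hold it home

ROBOT

A 7-joint arm with a two-finger parallel gripper is mounted at the origin on the work surface. World frame = base frame: x ahead of the robot, y to its left, z up, the work surface at z = 0. Lengths are in m, angles in rad, forces in N, time in s.
With the tool pointing down it reaches from about 0.4 to 0.85 m from the base axis. Payload 10.4 kg.
Tool frame: the origin (TCP) lies at the very end of the fingers, on their centre line; the grasp point (between the pads) lies 19 mm behind it; z points along the fingers, y is the line along which they close (so a half turn about z gives the same grasp; the last joint's range is limited). The gripper opens to 87 mm and grips with 3 to 60 N. Pads are 19 mm wide; open, the fingers measure 117 mm over their backs; the gripper's body (75 mm by 190 mm) begins 51 mm behind the grasp point.
Start: joints at [1.209, 0.332, -0.065, 1.46, 0.022, 1.35, -0.088], TCP at [0.208, -0.589, 0.223] pointing down, gripper open.
Joint ranges: [-2.6, 2.6], [-0.5, 2.12], [-1.47, 1.34], [0.16, 2.42], [-1.27, 4.41], [0.06, 2.06], [-2.6, 2.6]. Speed limits (rad/s): [2.22, 2.22, 2.79, 2.79, 3.14, 3.14, 3.14].

INTERFACE

Orientations are given as a unit quaternion [x, y, z, w].
In Python, from bench import * gives the robot as it stands.
- The arm moves only by the tool step_arm, never from a script. Its arguments are lists of equal length, an entry for each row: "delta_pos": the shift along the world's x, y, z in units of 25 mm (1.0 is 25 mm), a list of three; "turn": the turn about the world's z in units of 0.12 rad (1.0 is 0.12 rad). In form: {"delta_pos": [[tx, ty, tz], ...], "turn": [turn, ...]}. A call has 1 to 12 rows; each row shifts and turns the commanded pose from where the row before left it; what a row does not reach is not made up. A row lasts 1/10 s, in which the tool goes at most 50 mm and 8.59 degrees, less where a joint would pass 70% of its speed; a pose out of reach is approached as far as the arm can. A call with a number of a shift or a turn outside -1 to 1 is refused whole. A call with a gripper value outside its range is refused whole. "grip" is the closure, from 0 (fully open) to 1 (shut), set as the call begins (left out, the last holds). The fingers move at their own pace and stop on an object; "newtons" is the grip in N (left out, the last holds). Time passes only in rows, so rows that do not move let the fingers close. It gives the time, the measured TCP pose, the force, the opening and the grip force at its end, in the units of the state.
- read_state(): the state, without advancing time (a new reading comes with each control period).
- camera(name): name is "side" or "top"; returns a dict with "image" (420x560x3 uint8, red, green, blue), "z_map" (420x560 float32, m along the optical axis (not along the pixel's ray), 0 where there is no reading), "mtx" (3x3 intrinsics, pixels), "view" (4x4, takes a point from world to camera coordinates). Camera axes: x right, y up, looking along -z (the intrinsics and any distortion apply to the point x, -y, -z); pixel columns grow to the right and rows downward; lengths in m; the calibration is good to about 2 mm. A picture is of the moment at which its call begins.
- close_job(): hands the job in; it is judged then, once.
The state is a dict: "time": time; "joint_positions": joint angles; "joint_vel": joint speeds; "joint_torque": joint torques, N m; "ee_pos": TCP position; "eef_rot": TCP orientation; "ft_force": force on the tool from outside, world axes, zero at the start; "torque": the same for the moment, N m; "width": finger opening in m; "grip_force": force on a finger pad.
Only numpy, scipy, OpenCV 4.12 (cv2) and the standard library are available. Lean on these libraries where they do the work, as an engineer would, in place of code of your own. Each camera call takes 0.05 s, during which the arm holds its last target. There are 200 camera calls.

TASK

Lift the waist post (the one with the key and the flat eye lug) up off its forked hook and put it into the hub of the waist drive, turning it until its key slips into the keyway, and push it fully home until its collar sits flush on the hub. A spring in the hub pushes back, so finish while still holding the post and keeping it pressed home: I will tighten the grub screw while you hold it. Leave the plain post and the other things on the table where they are.

Things in the scene. Friction and masses are not known exactly. Their poses are not given: they have to be found in the camera images.
- waist_post: The part to fit: bare steel post, 0.5 to 0.7 kg, hanging upright by its collar in one of the stand's two forks. Origin: centre of the collar's underside; z up, x to the key's side. Collar 52 mm diameter, 8 mm thick (z 0 to +8). Flat eye lug above, shaft with key below. Hangs with the key away from the robot, x within 20 degrees of the stand's x.
- post_lug (a point): Where to grip the waist post: middle of its flat upright eye lug, 32 mm above the collar's underside, on the axis. Lug 40 mm wide along x, 20 mm thick along y (flat faces at y = +-10), from the collar's top up to a rounded top 22 mm above this point; small bushed cross hole along y. Same axes as the post.
- post_tip (a point): Lower tip of the waist post's shaft, 62 mm below the collar's underside. Shaft 24 mm diameter; the lowest 8 mm taper to 14 mm diameter at the tip.
- post_key (a point): Outer lower end of the waist post's key: dark steel bar 8 mm wide standing out on the shaft's +x side to 16 mm from the axis, from 40 mm (this point) up to 6 mm below the collar's underside. The 22 mm of shaft below it is plain and enters the bore first; a key not over the keyway lands on the hub face with the collar 40 mm above it.
- hub_face (a point): Centre of the top face of the waist drive's upright hub (bare aluminium, 48 mm diameter, 90 mm above the table, the highest part of the drive); z up, x towards the keyway. Round bore 25.8 mm diameter on this axis. Hub sits in a grey toothed wheel, 100 mm diameter, its top 27 mm below. The worm gear is self-locking: hub and keyway do not turn when the post is turned by hand.
- keyway (a point): Middle of the keyway's outer wall at the hub face: a slot 10 mm wide along the bore, out to 17 mm from the axis, full depth, open at the face and seen from above as a notch. It points away from the robot (world +x) to within 55 degrees. Same axes as hub_face.
- spring_top (a point): Top of the steel spring cup deep in the bore, 54 mm below the hub face. The shaft tip meets it when the collar is 8 mm above the face; it pushes up with 9 N at first touch, about 15.5 N with the collar home. Let go, the post rises about 8 mm.
- drive: The waist drive: fixed aluminium base plate 200 mm along x, 190 mm along y, 8 mm thick, origin on the table under the hub's axis; black bearing housing under the wheel; worm and gearmotor (37 mm diameter, top 73 mm above the table) lie along y on its -x side.
- stand: Parts stand, fixed: grey steel foot 130 mm along x, 270 mm along y, 8 mm thick, origin on the table under its centre. Two forked hooks of 8 mm rod; uprights at x = +48 mm, at the side away from the robot. Prong ends at x = -37 mm turn up to 104 mm above the table; nothing of the stand is higher.
- fork0 (a point): Middle of the stand's left fork (its +y side, 62 mm from the centre), at the height of the prong tops, 94 mm above the table. Two prongs run along the stand's x at 19 mm either side, 30 mm free between them. A post's collar rests on them. The waist post hangs in either fork, the plain post in the other.
- fork1 (a point): The same point of the right fork (-y side).
- plain_post: Another steel post, in the other fork, to be left alone: same collar (52 mm, 8 mm thick), but a round stub 22 mm diameter, 30 mm tall above it and a keyless 16 mm shaft 50 mm long below. Origin: centre of the collar's underside.
- driver: Screwdriver with a black handle, 170 mm long, lying about along x on the table between stand and drive; origin under its middle. Leave alone.
- cup: Red plastic cup, 72 mm diameter, 95 mm tall, on the table beyond the stand; origin at the centre of its foot. Leave alone.
- spool: Small black filament spool, 130 mm diameter, 50 mm tall, lying flat on the table beyond the drive; origin at the centre of its underside. Leave alone.
Not all that is in view belongs to the job. Leave any green look-alike of the waist_post alone.

How it is judged:
On the way:
1. the waist post is lifted in the grip, up off its forked hook (z of waist_post in the frame of stand above 0.11 m and contact force between waist_post and stand below 0.05 N and contact force between the fingers and waist_post above 1 N), for 0.1 s.
At the end, for the whole second after the job is handed in: The waist post stands in the hub with its key in the keyway: collar within 2.5 mm of the hub face, axis within 3 mm of the bore axis, key within 0.2 rad of the keyway, upright within 0.07 rad, at rest, and still held in the fingers against the spring (z of waist_post in the frame of hub_face between -0.003 and 0.0025 m and horizontal distance between waist_post and hub_face below 0.003 m and angle between the x axis of waist_post and the x axis of hub_face, either way round below 0.2 rad and angle between waist_post's own z axis and vertical below 0.07 rad and contact force between the fingers and waist_post above 1 N and linear speed of waist_post below 0.02 m/s); the arm keeps its last pose, push and grip.
It fails at once if the plain post is moved by more than 20 mm (distance of plain_post from where it was at the start of the episode above 0.02 m).
It fails at once if the screwdriver is moved by more than 30 mm (distance of driver from where it was at the start of the episode above 0.03 m).
It fails at once if the cup is moved by more than 30 mm (distance of cup from where it was at the start of the episode above 0.03 m).
It fails at once if the spool is moved by more than 30 mm (distance of spool from where it was at the start of the episode above 0.03 m).
It also fails if it takes over 48 s, if anything falls off the work surface, if the arm or the gripper's body presses on something with over 40 N, if the wrist force passes 120 N, or if a joint passes its speed limit or range.

## Working session

There is one attempt and no reset: what is moved stays moved. The work goes in short steps, Python scripts to look and compute and a tool call to move; the robot and the scene stay as the last step left them, time stands still between calls to the robot, and variables do not carry over. Pictures are saved under pics/ and viewed, at most 10 in all, crops included, and the job is handed in when it is done.

Besides the shell and the picture viewer there is one more tool, called after "Emit:" as name(argument=value, ...), one argument or row to a line, values as JSON. step_arm: Moves the arm, as the interface text tells. Shifts and turns lie within -1 to 1; 1 stands for 25 mm of shift or 0.12 rad of turn. Its arguments: {"type":"object","properties":{"delta_pos":{"type":"array"},"turn":{"type":"array"},"grip":{"type":"number"},"newtons":{"type":"number"}},"required":["delta_pos","turn"]}

```bash
mkdir -p pics; cat > h.py <<'E'
from bench import *
import numpy as np, cv2
def cloud(c):
    K=c["mtx"];z=c["z_map"].astype(float)
    v,u=np.mgrid[:z.shape[0],:z.shape[1]]
    X=np.stack([(u-K[0,2])/K[0,0]*z,-(v-K[1,2])/K[1,1]*z,-z,np.ones_like(z)],-1)
    W=X@np.linalg.inv(c["view"]).T
    W[z==0]=np.nan
    return W[...,:3]
def save(c,n): cv2.imwrite(n,c["image"][...,::-1])
E
python3 - <<'E'
from h import *
s=read_state();print(s)
for n in("side","top"):
    c=camera(n);save(c,f"pics/{n}0.png");np.savez(f"{n}0.npz",**c)
    print(n,c["mtx"],np.linalg.inv(c["view"]).round(3))
E
```

```text
{'time': 0.0, 'joint_positions': array([ 1.20943352,  0.33281874, -0.06468634,  1.46091211,  0.02157758,
        1.3498623 , -0.08847528]), 'joint_vel': array([ 0.00303827,  0.00123982,  0.00028066, -0.00102264,  0.00062218,
       -0.00059861,  0.0024064 ]), 'joint_torque': array([-9.97892203e-04, -6.23255181e+01,  2.37148470e-02, -3.89895952e+01,
       -6.15258445e-02,  3.97784798e-02,  1.80192037e-04]), 'ee_pos': array([ 0.20757624, -0.58914078,  0.221801  ]), 'eef_rot': array([ 9.85686727e-01,  1.68586031e-01, -1.30724116e-04, -6.39896856e-04]), 'ft_force': array([-0.93754901,  0.33506182, -0.06742016]), 'torque': array([0.00638069, 0.00211863, 0.01996887]), 'grip_force': 0.0, 'width': 0.0873785548271811}
side [[466.40578301   0.         276.89491373]
 [  0.         466.40578301 207.89607444]
 [  0.           0.           1.        ]] [[-0.835  0.306 -0.456  0.125]
 [-0.55  -0.455  0.701  0.751]
 [ 0.007  0.836  0.548  0.64 ]
 [ 0.     0.     0.     1.   ]]
top [[381.06726162   0.         282.74091842]
 [  0.         381.06726162 198.54152909]
 [  0.           0.           1.        ]] [[-0.026  0.988 -0.153  0.454]
 [-1.    -0.026  0.006  0.03 ]
 [ 0.002  0.153  0.988  0.969]
 [ 0.     0.     0.     1.   ]]
```

View pics/side0.png

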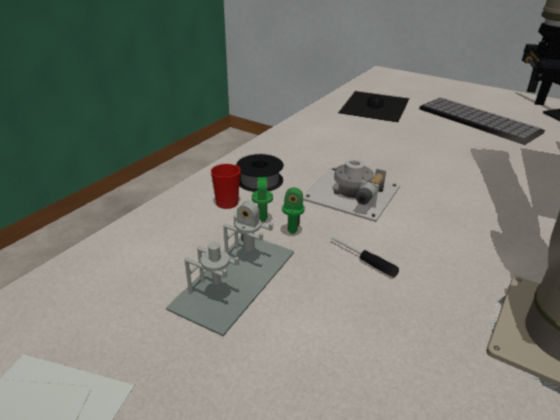

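View pics/top0.png

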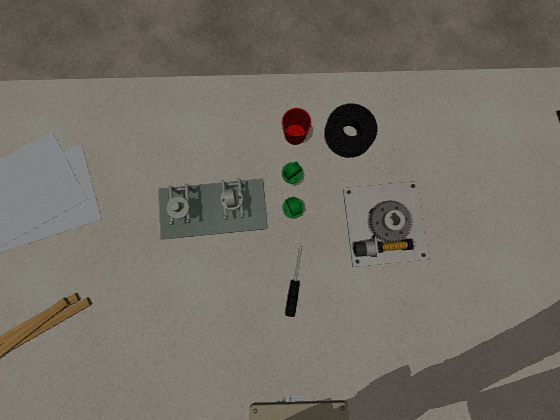

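The side view shows the waist post in the nearer-to-drive fork at about (248,215), the plain post at (214,250), green decoys at (262,195) and (293,205), and the drive at (355,178). In the top view the waist post is at (231,198), the hub at (395,219), and the decoys at (292,173) and (293,208).

```bash
cat > m.py <<'E'
from h import *
t=dict(np.load("top0.npz"));s=dict(np.load("side0.npz"))
a=t["image"][180:260,350:440,::-1];b=t["image"][170:240,195:265,::-1];d=s["image"][145:215,320:400,::-1];e=s["image"][190:260,215:285,::-1]
r=lambda i:cv2.resize(i,(395,295),interpolation=cv2.INTER_CUBIC)
cv2.imwrite("pics/z.png",np.vstack([np.hstack([r(a),r(b)]),np.hstack([r(d),r(e)])]))
P=np.concatenate([cloud(t).reshape(-1,3),cloud(s).reshape(-1,3)])
src=np.r_[np.zeros(420*560),np.ones(420*560)]
def rep(n,x0,x1,y0,y1,z0,z1):
    for k,nm in((0,"top"),(1,"side")):
        m=(src==k)&(P[:,0]>x0)&(P[:,0]<x1)&(P[:,1]>y0)&(P[:,1]<y1)&(P[:,2]>z0)&(P[:,2]<z1)
        q=P[m]
        if len(q)<5: print(n,nm,len(q));continue
        (cx,cy),(w,h),an=cv2.minAreaRect(q[:,:2].astype(np.float32))
        print(n,nm,len(q),"med",np.median(q,0).round(4),"rect",round(cx,4),round(cy,4),round(w,4),round(h,4),round(an,1),"zmax",q[:,2].max().round(4),"min",q.min(0).round(3),"max",q.max(0).round(3))
W=cloud(t)
for n,(u,v) in dict(hub=(395,219),post=(231,198),plain=(177,207),g1=(292,173),g2=(293,208)).items(): print(n,W[v-1:v+2,u-1:u+2].reshape(-1,3).round(3)[[0,4,8]].tolist())
np.save("P.npy",P);np.save("src.npy",src)
import sys
h=W[219,395];p=W[198,231]
rep("hub",h[0]-.05,h[0]+.05,h[1]-.05,h[1]+.05,.08,.1)
rep("lug",p[0]-.06,p[0]+.06,p[1]-.05,p[1]+.05,.114,.17)
rep("collar",p[0]-.06,p[0]+.06,p[1]-.05,p[1]+.05,.095,.112)
for n,(u,v) in dict(g1=(292,173),g2=(293,208)).items():
    q=W[v,u]; rep(n,q[0]-.04,q[0]+.04,q[1]-.04,q[1]+.04,.03,.3)
E
python3 m.py
```

```text
hub [[0.541, -0.243, 0.053], [0.538, -0.244, 0.057], [0.535, -0.245, 0.062]]
post [[0.587, 0.14, 0.149], [0.585, 0.138, 0.146], [0.583, 0.136, 0.146]]
plain [[0.573, 0.262, 0.132], [0.57, 0.258, 0.137], [0.569, 0.258, 0.129]]
g1 [[0.648, 0.004, 0.113], [0.645, 0.002, 0.115], [0.645, -0.001, 0.102]]
g2 [[0.566, 0.004, 0.115], [0.564, 0.002, 0.114], [0.562, -0.0, 0.111]]
hub top 266 med [ 0.5332 -0.2308  0.0895] rect 0.5334 -0.2317 0.0468 0.0462 87.8 zmax 0.0938 min [ 0.51  -0.255  0.08 ] max [ 0.557 -0.208  0.094]
hub side 196 med [ 0.5324 -0.2252  0.0894] rect 0.5342 -0.231 0.0473 0.0488 55.7 zmax 0.094 min [ 0.51  -0.261  0.08 ] max [ 0.557 -0.208  0.094]
lug top 190 med [0.5878 0.1423 0.1439] rect 0.5915 0.1434 0.0395 0.0208 6.8 zmax 0.1501 min [0.571 0.131 0.114] max [0.612 0.154 0.15 ]
lug side 394 med [0.5865 0.1492 0.1347] rect 0.5923 0.1415 0.0423 0.0243 7.4 zmax 0.1509 min [0.571 0.128 0.114] max [0.612 0.155 0.151]
collar top 241 med [0.5856 0.1342 0.1017] rect 0.5904 0.1439 0.0507 0.0879 89.7 zmax 0.1118 min [0.547 0.119 0.095] max [0.634 0.169 0.112]
collar side 332 med [0.5797 0.1538 0.1029] rect 0.592 0.1453 0.0913 0.0466 6.5 zmax 0.1119 min [0.545 0.118 0.095] max [0.638 0.169 0.112]
g1 top 362 med [0.651  0.0017 0.084 ] rect 0.6561 0.0018 0.0509 0.0488 62.2 zmax 0.119 min [ 0.631 -0.024  0.062] max [0.683 0.027 0.119]
g1 side 455 med [0.6499 0.0104 0.0724] rect 0.6559 0.0017 0.0487 0.0484 35.5 zmax 0.1195 min [ 0.632 -0.027  0.03 ] max [0.684 0.027 0.12 ]
g2 top 374 med [0.5687 0.0037 0.0729] rect 0.5713 0.0019 0.05 0.05 88.5 zmax 0.1212 min [ 0.546 -0.023  0.063] max [0.596 0.027 0.121]
g2 side 631 med [0.5666 0.0078 0.0808] rect 0.5685 0.0082 0.0502 0.0399 23.7 zmax 0.1206 min [ 0.547 -0.019  0.03 ] max [0.598 0.027 0.121]
```

View pics/z.png

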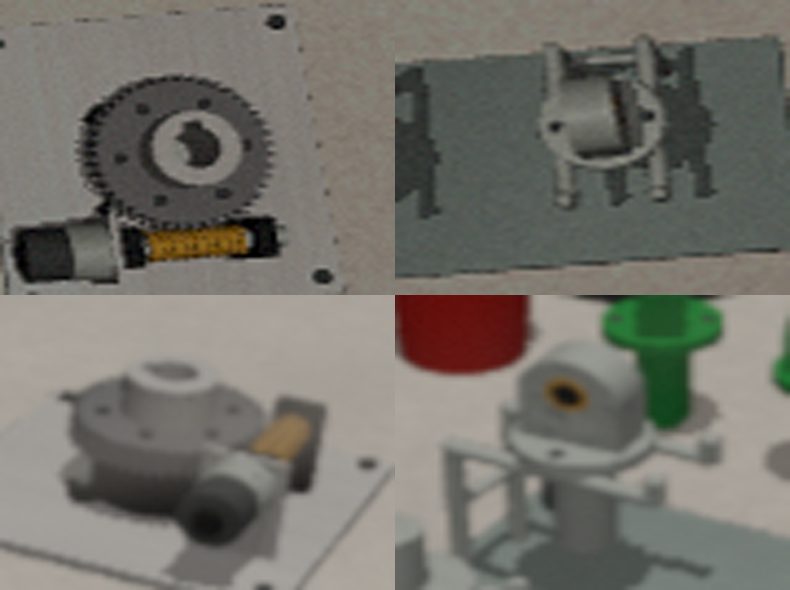

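The crops show the keyway notch pointing up-left in the top view, i.e. towards +x/+y. The lug is nearly aligned with world x. I'll rectify the hub face to measure the keyway angle.

```bash
cat > k.py <<'E'
from h import *
out=[]
def rect(c,cx,cy,z,half=.03,n=240):
    g=np.linspace(-half,half,n);X,Y=np.meshgrid(g,g) # col: x, row: y
    W=np.stack([cx+X,cy+Y,np.full_like(X,z),np.ones_like(X)],-1)@c["view"].T
    K=c["mtx"];u=K[0,0]*W[...,0]/-W[...,2]+K[0,2];v=K[1,1]*-W[...,1]/-W[...,2]+K[1,2]
    return cv2.remap(c["image"],u.astype(np.float32),v.astype(np.float32),cv2.INTER_LINEAR),X,Y
from scipy.ndimage import gaussian_filter
for n in("top","side"):
    c=dict(np.load(n+"0.npz"));im,X,Y=rect(c,.5335,-.2315,.09)
    g=cv2.cvtColor(im,cv2.COLOR_RGB2GRAY).astype(float)
    out.append(cv2.resize(im[::-1,:,::-1],(395,395)))
    best=[]
    for dx in np.arange(-.004,.0041,.001):
     for dy in np.arange(-.004,.0041,.001):
      x=X-dx;y=Y-dy;R=np.hypot(x,y)
      for a in np.radians(np.arange(-60,64,4)):
        xx=x*np.cos(a)+y*np.sin(a);yy=-x*np.sin(a)+y*np.cos(a)
        hole=(R<.0129)|((xx>0)&(xx<.017)&(abs(yy)<.005))
        face=(R<.023)&~hole
        # normalised correlation on the disc
        m=R<.023; t=face[m]*1.;q=g[m]
        best.append((np.corrcoef(t,q)[0,1],dx,dy,np.degrees(a)))
    best.sort(reverse=True);print(n,[tuple(np.round(b,4)) for b in best[:4]])
cv2.imwrite("pics/k.png",np.hstack(out))
E
python3 k.py
```

```text
top [(np.float64(0.8574), np.float64(0.001), np.float64(-0.002), np.float64(8.0)), (np.float64(0.8573), np.float64(0.001), np.float64(-0.002), np.float64(12.0)), (np.float64(0.8553), np.float64(0.0), np.float64(-0.002), np.float64(8.0)), (np.float64(0.8538), np.float64(0.0), np.float64(-0.002), np.float64(12.0))]
side [(np.float64(0.89), np.float64(0.0), np.float64(-0.004), np.float64(0.0)), (np.float64(0.8895), np.float64(0.0), np.float64(-0.004), np.float64(-4.0)), (np.float64(0.8893), np.float64(0.0), np.float64(-0.004), np.float64(4.0)), (np.float64(0.8871), np.float64(0.0), np.float64(-0.004), np.float64(-8.0))]
```

View pics/k.png

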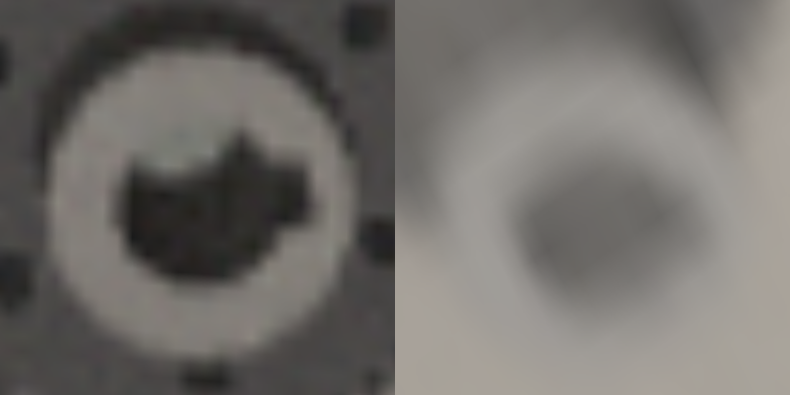

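The rectified top view (x right, y up) shows the hub disc centred at about (202,202) and the notch ending near (312,190). That puts the keyway at about +10°. Now I'll move.

Emit:
step_arm(
  delta_pos=[
    [0.52,1,0],
    [0.52,1,0],
    [0.52,1,0],
    [0.52,1,0],
    [0.52,1,0],
    [0.52,1,0],
    [0.52,1,0],
    [0.52,1,0],
    [0.52,1,0],
    [0.52,1,0],
    [0.52,1,0],
    [0.52,1,0],
  ],
  turn=[-0.15,-0.15,-0.15,-0.15,-0.15,-0.15,-0.15,-0.15,-0.15,-0.15,-0.15,-0.15],
  grip=0,
)

```text
time: 1.3
ee_pos: [0.364, -0.2883, 0.2223]
eef_rot: [0.998, 0.061, -0.0, -0.0]
ft_force: [-0.0, 0.1, 0.2]
width: 0.0871
grip_force: 0.0
```

Emit:
step_arm(
  delta_pos=[
    [0.52,1,0],
    [0.52,1,0],
    [0.52,1,0],
    [0.52,1,0],
    [0.52,1,0],
    [0.52,1,0],
    [0.52,1,0],
    [0.52,1,0],
    [0.52,1,0],
    [0.52,1,0],
    [0.52,1,0],
    [0.52,1,0],
  ],
  turn=[0,0,0,0,0,0,0,0,0,0,0,0],
)

```text
time: 2.5
ee_pos: [0.5199, 0.0115, 0.2223]
eef_rot: [0.998, 0.061, -0.0, 0.0]
ft_force: [0.1, 0.3, -0.1]
width: 0.0869
grip_force: 0.0
```

```bash
cat > k2.py <<'E'
from k import rect
from h import *
c=dict(np.load("top0.npz"));im,X,Y=rect(c,.5335,-.2315,.09);g=cv2.cvtColor(im,cv2.COLOR_RGB2GRAY).astype(float)
from scipy.optimize import minimize
from scipy.special import expit
def model(p,prior=0):
    dx,dy,a=p[:3]/np.array([1e3,1e3,1]); x=X-dx;y=Y-dy;R=np.hypot(x,y)
    xx=x*np.cos(a)+y*np.sin(a);yy=-x*np.sin(a)+y*np.cos(a)
    s=.0008
    h1=expit((.0129-R)/s);h2=expit((.017-xx)/s)*expit((.005-abs(yy))/s)*(xx>0)
    return np.minimum(1,np.maximum(h1,h2)),R,np.arctan2(y,x)
def cost(p):
    h,R,th=model(p); m=(R<.022)&~((th>np.radians(65))&(th<np.radians(175)))
    return -abs(np.corrcoef(h[m],g[m])[0,1])
for a0 in(-.1,.1,.3,.5):
    r=minimize(cost,[.5,-.7,a0],method="Nelder-Mead");print(r.x[:2].round(2),np.degrees(r.x[2]).round(1),r.fun)
# outer rim: bright hub disc vs dark surround, and post lug refit
def rim(p):
    R=np.hypot(X-p[0]/1e3,Y-p[1]/1e3);m=(R>.018)&(R<.029);return -np.corrcoef(expit((.024-R[m])/.0008),g[m])[0,1]
r=minimize(rim,[.5,-.7],method="Nelder-Mead");print("rim",r.x,r.fun)
print(read_state()["ee_pos"])
E
python3 k2.py | tail -6
```

```text
[ 0.36 -1.11] 5.4 -0.9905510358441193
[ 0.33 -1.1 ] 5.3 -0.9905246838120026
[ 0.37 -1.12] 5.5 -0.990558130676044
[ 0.37 -1.12] 5.6 -0.9905556478288374
rim [ 0.36489786 -1.51927924] -0.9466573908980747
[0.51994345 0.01149227 0.22231913]
```

Emit:
step_arm(
  delta_pos=[
    [0.48,0.88,0],
    [0.48,0.88,0],
    [0.48,0.88,0],
    [0.48,0.88,0],
    [0.48,0.87,0],
    [0.48,0.87,0],
    [0,0,-0.5],
    [0,0,-0.5],
    [0,0,0],
  ],
  turn=[0,0,0,0,0,0,0,0,0],
)

```text
time: 3.4
ee_pos: [0.5905, 0.1403, 0.1948]
eef_rot: [0.998, 0.061, -0.002, 0.001]
ft_force: [-0.5, -0.2, -0.6]
width: 0.0869
grip_force: 0.0
```

```bash
python3 - <<'E'
from h import *
o=[]
for n,(y,x) in dict(side=(190,215),top=(170,190)).items():
    c=camera(n);i=c["image"];print(i.shape)
    if n=="side": a=i[130:280,150:350]
    else: a=i[130:280,130:330]
    o.append(cv2.resize(a[...,::-1],(399,300),interpolation=cv2.INTER_CUBIC))
cv2.imwrite("pics/g.png",np.hstack(o));print(read_state()["ee_pos"])
E
```

```text
(420, 560, 3)
(420, 560, 3)
[0.5914143  0.14063147 0.19712732]
```

View pics/g.png

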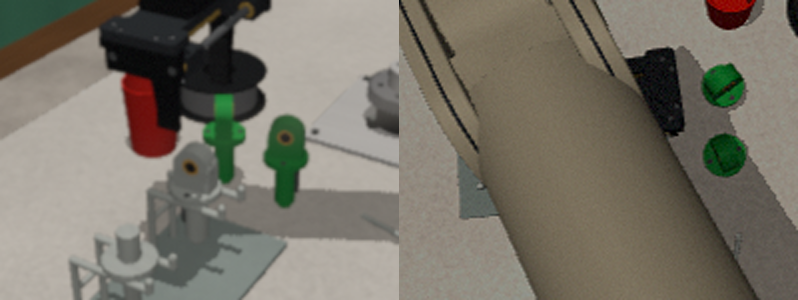

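The side crop shows the open gripper above the post, with a finger either side of the lug at (193,165). The arm hides the stand in the top view. I'll descend and grip.

Emit:
step_arm(
  delta_pos=[
    [0.02,0.1,-0.6],
    [0,0,-0.6],
    [0,0,-0.6],
    [0,0,-0.6],
    [0,0,-0.6],
    [0,0,-0.5],
    [0,0,0],
    [0,0,0],
  ],
  turn=[0,0,0,0,0,0,0,0],
)

```text
time: 4.3
ee_pos: [0.5923, 0.1447, 0.1101]
eef_rot: [0.998, 0.061, -0.0, -0.0]
ft_force: [0.4, -0.1, 0.3]
width: 0.087
grip_force: 0.0
```

Emit:
step_arm(
  delta_pos=[
    [0,0,0],
    [0,0,0],
    [0,0,0],
    [0,0,0],
    [0,0,0],
    [0,0,0],
    [0,0,0],
    [0,0,0],
  ],
  turn=[0,0,0,0,0,0,0,0],
  grip=1,
  newtons=50,
)

```text
time: 5.1
ee_pos: [0.5922, 0.1445, 0.1101]
eef_rot: [0.998, 0.061, -0.0, 0.0]
ft_force: [0.3, 0.7, 0.3]
width: 0.0309
grip_force: 0.0
```

Emit:
step_arm(
  delta_pos=[
    [0,0,0],
    [0,0,0],
    [0,0,0],
    [0,0,0],
    [0,0,0],
    [0,0,0],
  ],
  turn=[0,0,0,0,0,0],
)

```text
time: 5.7
ee_pos: [0.5923, 0.1441, 0.11]
eef_rot: [0.998, 0.061, -0.0, 0.0]
ft_force: [-0.8, -2.8, 1.2]
width: 0.0197
grip_force: 50.0
```

Emit:
step_arm(
  delta_pos=[
    [0,0,0.2],
    [0,0,0.3],
    [0,0,0.5],
    [0,0,0.6],
    [0,0,0.8],
    [0,0,0.8],
    [0,0,0.8],
    [0,0,0.3],
    [0,0,0],
    [0,0,0],
  ],
  turn=[0,0,0,0,0,0,0,0,0,0],
)

```text
time: 6.7
ee_pos: [0.5919, 0.1444, 0.217]
eef_rot: [0.998, 0.061, -0.0, 0.0]
ft_force: [-0.2, 0.2, -6.5]
width: 0.0194
grip_force: 50.0
```

```bash
python3 - <<'E'
from h import *
c=camera("side");i=c["image"];print(read_state())
cv2.imwrite("pics/l.png",cv2.resize(i[80:290,150:400][...,::-1],(714,600),interpolation=cv2.INTER_CUBIC))
E
```

```text
{'time': 6.75, 'joint_positions': array([ 0.22792992,  0.38368874, -0.70027903,  1.48346363,  0.24875152,
        1.36664071, -1.9352482 ]), 'joint_vel': array([-1.20610233e-03,  6.22700155e-03,  2.72035014e-04,  4.57299157e-03,
       -3.04861906e-05,  4.92971283e-04,  8.20498510e-04]), 'joint_torque': array([-1.02982493e-01, -6.23354387e+01, -9.81863022e+00, -4.16601348e+01,
       -7.09081462e-03, -9.20545030e-02,  3.05263522e-03]), 'ee_pos': array([0.59175279, 0.14426641, 0.21653569]), 'eef_rot': array([ 9.98114855e-01,  6.13686067e-02, -7.64310545e-04,  2.13063971e-04]), 'ft_force': array([-0.15748563, -0.50329104, -6.98739602]), 'torque': array([-0.03194456,  0.00300047,  0.01568534]), 'grip_force': 49.99965110540303, 'width': 0.01972229509741489}
```

View pics/l.png

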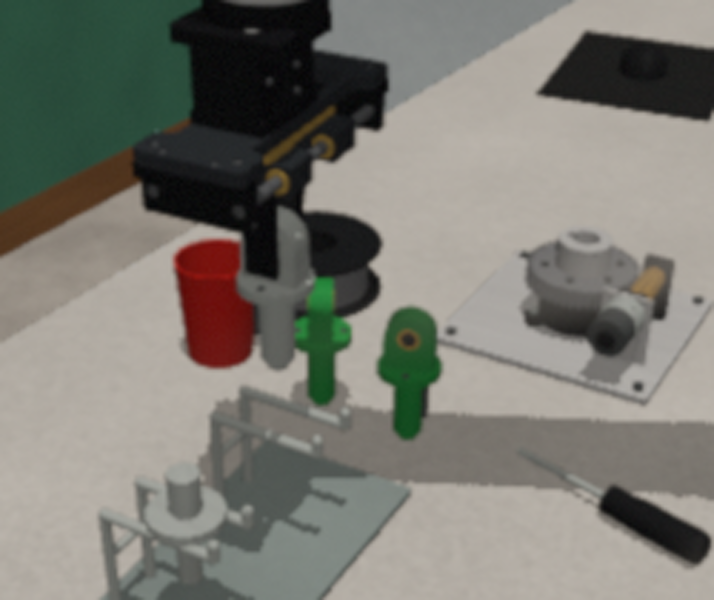

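The post is held and lifted clear, with its collar at about (276,285) and shaft tip at (277,365). I'll measure its axis relative to the TCP.

```bash
cat > ax.py <<'E'
from h import *
from scipy.optimize import least_squares
def axis(c,e):
    W=cloud(c).reshape(-1,3);W=W[np.isfinite(W[:,0])]
    o=e-[0,0,.013]  # expected collar underside
    d=W-o;r=np.hypot(d[:,0],d[:,1])
    for n,z0,z1,R in(("shaft",-.05,-.006,.012),("collar",.001,.006,.026)):
        m=(r<R+.005)&(d[:,2]>z0)&(d[:,2]<z1)
        q=d[m]
        f=least_squares(lambda p:np.hypot(q[:,0]-p[0]-p[2]*q[:,2],q[:,1]-p[1]-p[3]*q[:,2])-R,[0,0,0,0] ,loss="soft_l1",f_scale=.001,x_scale=[.001,.001,.01,.01]) if n=="shaft" else least_squares(lambda p:np.hypot(q[:,0]-p[0],q[:,1]-p[1])-R,[0,0],loss="soft_l1",f_scale=.001)
        print(n,m.sum(),f.x.round(4),"rms",np.sqrt((f.fun**2).mean()).round(4))
    m=(r<.03)&(d[:,2]>-.08)&(d[:,2]<.06);print("tip z rel",np.percentile(d[m,2],1).round(4))
    m=(r<.025)&(d[:,2]>.004)&(d[:,2]<.012);print("collar top z rel",np.percentile(d[m,2],[50,90]).round(4))
E
python3 - <<'E'
from ax import *
c=camera("side");axis(c,read_state()["ee_pos"])
E
```

```text
shaft 242 [ 0.0003 -0.0017 -0.0071  0.0021] rms 0.0013
collar 104 [ 0.0008 -0.0031] rms 0.0043
tip z rel -0.0575
collar top z rel [0.0064 0.0093]
```

Emit:
step_arm(
  delta_pos=[
    [0,-0.2,0.5],
    [0,-0.5,0.4],
    [-0.2,-1,0],
    [-0.2,-1,0],
    [-0.2,-1,0],
    [-0.2,-1,0],
    [-0.2,-1,0],
    [-0.2,-1,0],
    [-0.2,-1,0],
    [-0.2,-1,0],
    [-0.2,-1,0],
    [-0.2,-1,0],
  ],
  turn=[0,0,0,0,0,0,0,0,0,0,0,-0.22],
)

```text
time: 8.0
ee_pos: [0.5418, -0.1251, 0.2412]
eef_rot: [0.999, 0.048, 0.001, 0.0]
ft_force: [-0.2, -0.6, -5.8]
width: 0.0195
grip_force: 50.0
```

Emit:
step_arm(
  delta_pos=[
    [-0.15,-1,0],
    [-0.16,-1,0],
    [0,-1,0],
    [0,-0.8,0],
    [0,-0.5,0],
    [0,0,0],
    [0,0,0],
    [0,0,0],
  ],
  turn=[0,0,0,0,0,0,0,0],
)

```text
time: 8.8
ee_pos: [0.5348, -0.229, 0.2404]
eef_rot: [0.999, 0.049, 0.0, -0.0]
ft_force: [0.2, 0.4, -6.0]
width: 0.0196
grip_force: 50.0
```

```bash
python3 - <<'E'
from ax import *
c=camera("side");s=read_state();print(s["ee_pos"],s["eef_rot"],s["ft_force"]);axis(c,s["ee_pos"])
E
```

```text
[ 0.53479434 -0.22909394  0.24032769] [ 9.98791651e-01  4.91446282e-02  1.67267759e-04 -1.22034998e-04] [-0.22607844  0.22898948 -5.98241426]
shaft 192 [ 0.001  -0.0008  0.0021  0.0165] rms 0.0016
collar 63 [-0.0002 -0.0033] rms 0.0043
tip z rel -0.0585
collar top z rel [0.0065 0.01  ]
```

Emit:
step_arm(
  delta_pos=[
    [-0.03,-0.1,-0.3],
    [0,0,-0.6],
    [0,0,-0.6],
    [0,0,-0.6],
    [0,0,-0.4],
    [0,0,-0.2],
    [0,0,0],
    [0,0,0],
  ],
  turn=[0,0,0,0,0,0,0,0],
)

```text
time: 9.65
ee_pos: [0.5341, -0.2331, 0.173]
eef_rot: [0.999, 0.048, 0.0, 0.0]
ft_force: [-0.1, 0.1, -6.8]
width: 0.0195
grip_force: 50.0
```

```bash
python3 - <<'E'
from ax import *
c=camera("side");s=read_state();print(s["ee_pos"],s["ft_force"],s["torque"]);axis(c,s["ee_pos"])
i=c["image"];cv2.imwrite("pics/i.png",cv2.resize(i[100:220,290:430][...,::-1],(700,600),interpolation=cv2.INTER_CUBIC))
E
```

```text
[ 0.53416556 -0.23310153  0.17327396] [-0.4289993  0.4073449 -6.3270962] [ 0.06655003  0.07723725 -0.02978145]
shaft 170 [ 0.0014 -0.0008  0.0274  0.0135] rms 0.0018
collar 66 [-0.0003 -0.0037] rms 0.0053
tip z rel -0.0789
collar top z rel [0.0065 0.0098]
```

View pics/i.png

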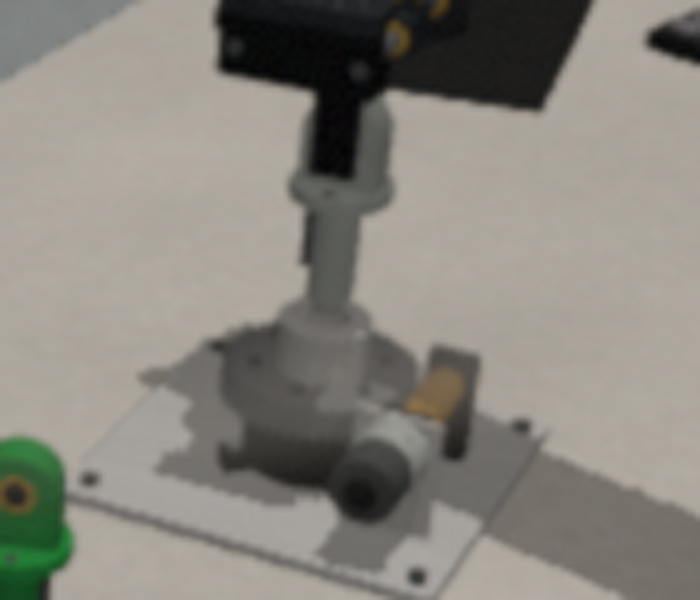

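The shaft tip at about (330,310) stands over the hub face at (326,315), with the key at (308,240) pointing away from the robot. I'll enter slowly.

Emit:
step_arm(
  delta_pos=[
    [0,0.06,0],
    [0,0,-0.15],
    [0,0,-0.15],
    [0,0,-0.15],
    [0,0,-0.15],
    [0,0,-0.15],
    [0,0,-0.1],
    [0,0,0],
  ],
  turn=[0,0,0,0,0,0,0,0],
)

```text
time: 10.5
ee_pos: [0.5338, -0.2321, 0.151]
eef_rot: [0.999, 0.048, 0.0, 0.0]
ft_force: [2.3, -5.3, -8.0]
width: 0.0194
grip_force: 50.0
```

Emit:
step_arm(
  delta_pos=[
    [0.02,-0.04,0],
    [0,0,0],
    [0,0,-0.1],
    [0,0,-0.1],
    [0,0,-0.1],
    [0,0,0],
  ],
  turn=[0,0,0,0,0,0],
)

```text
time: 11.1
ee_pos: [0.5341, -0.2324, 0.1433]
eef_rot: [0.999, 0.048, -0.0, -0.0]
ft_force: [1.4, -1.2, -6.8]
width: 0.0194
grip_force: 50.0
```

Emit:
step_arm(
  delta_pos=[
    [0,0,-0.1],
    [0,0,-0.1],
    [0,0,0],
    [0,0,0],
  ],
  turn=[0,0,0,0],
)

```text
time: 11.5
ee_pos: [0.5341, -0.2324, 0.1387]
eef_rot: [0.999, 0.048, -0.0, -0.0]
ft_force: [-0.2, 0.3, -6.9]
width: 0.0195
grip_force: 50.0
```

Emit:
step_arm(
  delta_pos=[
    [0,0,-0.15],
    [0,0,-0.15],
    [0,0,-0.2],
    [0,0,-0.2],
    [0,0,0],
    [0,0,0],
  ],
  turn=[0,0,0,0,0,0],
)

```text
time: 12.1
ee_pos: [0.5341, -0.2325, 0.1211]
eef_rot: [0.999, 0.048, -0.0, -0.0]
ft_force: [-0.3, -0.7, -7.2]
width: 0.0194
grip_force: 50.0
```

Key is in the keyway. Now I'll press it home.

Emit:
step_arm(
  delta_pos=[
    [0,0,-0.1],
    [0,0,-0.1],
    [0,0,-0.1],
    [0,0,-0.1],
    [0,0,0],
    [0,0,0],
  ],
  turn=[0,0,0,0,0,0],
  newtons=60,
)

```text
time: 12.7
ee_pos: [0.5345, -0.2325, 0.112]
eef_rot: [0.999, 0.048, 0.0, 0.0]
ft_force: [-2.3, 1.2, 4.5]
width: 0.0192
grip_force: 60.0
```

Emit:
step_arm(
  delta_pos=[
    [0,0,-0.1],
    [0,0,-0.1],
    [0,0,-0.05],
    [0,0,0],
    [0,0,0],
  ],
  turn=[0,0,0,0,0],
)

```text
time: 13.2
ee_pos: [0.5347, -0.2325, 0.1062]
eef_rot: [0.999, 0.048, 0.0, 0.0]
ft_force: [-3.4, 1.9, 8.9]
width: 0.0196
grip_force: 60.0
```

Emit:
step_arm(
  delta_pos=[
    [-0.02,0.01,-0.05],
    [0,0,-0.05],
    [0,0,0],
    [0,0,0],
  ],
  turn=[0,0,0,0],
)

```text
time: 13.6
ee_pos: [0.5348, -0.2325, 0.106]
eef_rot: [0.999, 0.048, 0.001, 0.001]
ft_force: [-11.0, 3.9, 27.8]
width: 0.0195
grip_force: 60.0
```

Emit:
step_arm(
  delta_pos=[
    [-0.02,0,0.03],
    [0,0,0],
    [0,0,0],
    [0,0,0],
  ],
  turn=[0,0,0,0],
)

```text
time: 14.0
ee_pos: [0.5346, -0.2324, 0.106]
eef_rot: [0.999, 0.048, 0.001, 0.001]
ft_force: [-5.2, 2.3, 19.7]
width: 0.0195
grip_force: 60.0
```

```bash
python3 - <<'E'
from ax import *
c=camera("side");s=read_state();print(s["ee_pos"],s["eef_rot"],s["ft_force"],s["joint_vel"].round(4))
W=cloud(c).reshape(-1,3);W=W[np.isfinite(W[:,0])];r=np.hypot(W[:,0]-.5345,W[:,1]+.2325)
m=(r<.027)&(W[:,2]>.08)&(W[:,2]<.106);print(np.percentile(W[m,2],[50,75,90]))
i=c["image"];cv2.imwrite("pics/f.png",cv2.resize(i[130:210,310:410][...,::-1],(750,600),interpolation=cv2.INTER_CUBIC))
E
```

```text
[ 0.53457902 -0.23245566  0.10601903] [9.98836800e-01 4.81878414e-02 1.48460237e-03 8.80383077e-04] [-6.09186234  2.50979715 19.81592285] [-0.0001  0.0011 -0.0001  0.0014 -0.0003  0.001   0.0004]
[0.09605485 0.09953008 0.10163971]
```

View pics/f.png

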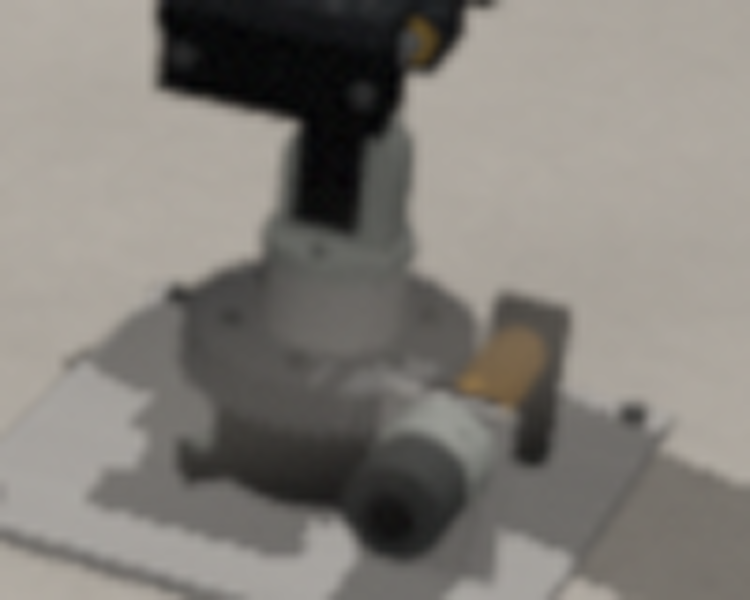

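The collar at about (337,240) sits flush on the hub face with no gap, and the force shows a hard stop with push to spare. Handing in.

```bash
python3 -c "
from bench import *
print(close_job())"
```

```text
the job is handed in; nothing more can be done
None
```

The waist post is in the hub with its key in the keyway and its collar flush on the face; the arm is still gripping it and pressing it home against the spring, and I handed the job in at about 14 s (no verdict was returned).

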